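Set the moisture tins on their cork mats

ROBOT

A 7-joint arm with a two-finger parallel gripper is mounted at the origin on the work surface. World frame = base frame: x ahead of the robot, y to its left, z up, the work surface at z = 0. Lengths are in m, angles in rad, forces in N, time in s.
With the tool pointing down it reaches from about 0.425 to 1.025 m from the base axis. Payload 9.4 kg.
Tool frame: the origin (TCP) lies on the centre line of the jaws, within the pads' length; the fingertips stand 22 mm ahead of it and the grasp point (between the pads) lies 3 mm ahead of it; z points along the fingers, y is the line along which they close (so a half turn about z gives the same grasp; the last joint's range is limited). The gripper opens to 85 mm and grips with 20 to 120 N. Pads are 22 mm wide; open, the fingers measure 114 mm over their backs; the gripper's body (76 mm by 85 mm) begins 54 mm behind the grasp point. The pads swing forward as they close: fully open they stand 13 mm farther back than shut.
Start: joints at [-1.243, 0.599, -0.003, 1.599, 0.002, 0.943, -0.08], TCP at [0.286, 0.666, 0.222] pointing down, gripper open.
Joint ranges: [-2.57, 2.57], [-0.35, 1.97], [-1.29, 1.29], [0.11, 2.56], [-1.05, 4.19], [0.11, 1.86], [-2.63, 2.63]. Speed limits (rad/s): [2.22, 2.22, 3.01, 3.01, 3.14, 3.14, 3.14].

INTERFACE

Orientations are given as a unit quaternion [x, y, z, w].
In Python, from station import env, grab_frame, camera_info, workorder gives the robot as it stands.
- The arm moves only by the shell command python3 -m inch 'ROWS' [FORCE]. ROWS is JSON, a list of rows, each an object of numbers: "tx", "ty", "tz": the shift along the tool's x, y, z in mm; "rx", "ry", "rz": the turn, a rotation vector about the tool's x, y, z in rad; "hand": the closure, from 0 (fully open) to 1 (shut). In form: [{"tx": .., "ty": .., "tz": .., "rx": .., "ry": .., "rz": .., "hand": ..}, ...]. A call has exactly 10 rows; each row is the pose to reach, as a shift and turn from the pose commanded when the call began, along the tool's axes at that moment; what a row does not reach only later rows make up. A row lasts 1/12 s, in which the tool goes at most 41.7 mm and 7.16 degrees, less where a joint would pass 70% of its speed; a pose out of reach is approached as far as the arm can. A call with a gripper value outside its range is refused whole. The fingers move at their own pace and stop on an object; FORCE is the grip in N (left out, the last holds). Time passes only in rows, so rows that repeat a pose let the fingers close, or fill a call up. It gives the time, the measured TCP pose, the force, the opening and the grip force at its end, in the units of the state.
- env.get_state(): the state, without advancing time (a new reading comes with each control period).
- grab_frame(name): name is "scene" or "top" or "wrist"; returns (picture, depth): 400x640x3 uint8, red, green, blue; 400x640 float32, m along the optical axis (not along the pixel's ray), 0 where there is no reading.
- camera_info(name): a dict with "intrinsics" (3x3 intrinsics, pixels), "R" (3x3) and "t" (3): a world point X has camera coordinates R X + t; the wrist camera has in their place "tool_from_camera" (4x4, takes a point from camera to tool coordinates, whose origin is the TCP and whose axes are the flange's). Camera axes: x right, y down, z forward; pixel columns grow to the right and rows downward; lengths in m; the calibration is good to about 2 mm. A picture is of the moment at which its call begins: read the wrist's pose just before it. camera_info takes no time and is no camera call.
- workorder.close_job(): hands the job in; it is judged then, once.
The state is a dict: "time_s": time; "joints": joint angles; "qvel": joint speeds; "effort": joint torques, N m; "tcp_pos": TCP position; "tcp_rot": TCP orientation; "contact_force": force on the tool from outside, world axes, zero at the start; "moment": the same for the moment, N m; "opening": finger opening in m; "grip_force": force on a finger pad.
Only numpy, scipy, OpenCV 4.12 (cv2) and the standard library are available. Lean on these libraries where they do the work, as an engineer would, in place of code of your own. Each camera call takes 0.05 s, during which the arm holds its last target. There are 200 camera calls.

TASK

The four round aluminium moisture tins have come out of the drying oven: set each one on the round cork mat of its own size (the largest tin on the largest mat, and so on down to the smallest tin on the smallest mat), standing upright and wholly on its mat with no part overhanging. Carry them upright and set them down without dropping or tipping them, and leave the two square tins where they are.

Things in the scene. Friction and masses are not known exactly. Their poses are not given: they have to be found in the camera images.
- tin_30_mid (a point): the smallest round tin: a closed plain aluminium cylinder with a flat lid that does not come off, 30 mm in diameter, 40 mm tall, about 0.07 kg, standing loose on the table. The point is its centre, 20 mm above its underside; z points up along its axis.
- mat_54_top (a point): the smallest mat: a flat round cork disc, 54 mm in diameter, 6 mm thick, fixed to the table, no rim. The point is the centre of its upper face; z up.
- tin_42_mid (a point): the second smallest round tin: a closed plain aluminium cylinder with a flat lid that does not come off, 42 mm in diameter, 46 mm tall, about 0.13 kg, standing loose on the table. The point is its centre, 23 mm above its underside; z points up along its axis.
- mat_66_top (a point): the second smallest mat: a flat round cork disc, 66 mm in diameter, 6 mm thick, fixed to the table, no rim. The point is the centre of its upper face; z up.
- tin_54_mid (a point): the second largest round tin: a closed plain aluminium cylinder with a flat lid that does not come off, 54 mm in diameter, 52 mm tall, about 0.2 kg, standing loose on the table. The point is its centre, 26 mm above its underside; z points up along its axis.
- mat_78_top (a point): the second largest mat: a flat round cork disc, 78 mm in diameter, 6 mm thick, fixed to the table, no rim. The point is the centre of its upper face; z up.
- tin_66_mid (a point): the largest round tin: a closed plain aluminium cylinder with a flat lid that does not come off, 66 mm in diameter, 58 mm tall, about 0.3 kg, standing loose on the table. The point is its centre, 29 mm above its underside; z points up along its axis.
- mat_90_top (a point): the largest mat: a flat round cork disc, 90 mm in diameter, 6 mm thick, fixed to the table, no rim. The point is the centre of its upper face; z up.
- box_a_mid (a point): one of two alike square aluminium tins, 50 x 50 mm and 48 mm tall, loose, about 0.25 kg, not part of the job. The point is its centre, 24 mm above its underside; x and y are square to its sides, z up.
- box_b_mid (a point): one of two alike square aluminium tins, 50 x 50 mm and 48 mm tall, loose, about 0.25 kg, not part of the job. The point is its centre, 24 mm above its underside; x and y are square to its sides, z up.
Things that resemble listed ones, but are neither listed nor needed, are in the scene too. What is shaped like the part that bears tin_30_mid but purple is not meant.

How it is judged:
By the outcome, as a careful person would: the job done as asked, in the order asked, and still so for the second after the job is handed in, with the robot touching nothing.
It also fails if it takes over 109 s, if anything falls off the work surface, if the arm or the gripper's body presses on something with over 40 N, if the wrist force passes 120 N, or if a joint passes its speed limit or range.

## Working session

There is one attempt and no reset: what is moved stays moved. The work goes in short steps, Python scripts to look and compute and a shell command to move; the robot and the scene stay as the last step left them, time stands still between calls to the robot, and variables do not carry over. Pictures are saved under pics/ and viewed, at most 14 in all, crops included, and the job is handed in when it is done.

```bash
ls; mkdir -p pics; python3 - <<'E'
from station import env,grab_frame,camera_info
import cv2,numpy as np
for n in ("top","scene"):
    p,d=grab_frame(n); cv2.imwrite(f"pics/{n}0.png",p[:,:,::-1]); np.save(f"{n}_d.npy",d)
    c=camera_info(n); print(n,c)
s=env.get_state(); print(s)
E
```

```text
pics
top {'intrinsics': array([[395.72300992,   0.        , 318.98940955],
       [  0.        , 395.72300992, 198.84554065],
       [  0.        ,   0.        ,   1.        ]]), 'R': array([[ 1.03345110e-02, -9.99946578e-01,  1.99417906e-04],
       [-9.86694434e-01, -1.02299092e-02, -1.62263498e-01],
       [ 1.62256870e-01,  1.48014936e-03, -9.86747444e-01]]), 't': array([0.01227171, 0.52531612, 0.87498445])}
scene {'intrinsics': array([[478.87760261,   0.        , 331.00384555],
       [  0.        , 478.87760261, 194.48327464],
       [  0.        ,   0.        ,   1.        ]]), 'R': array([[-0.24784592,  0.96858118, -0.02056442],
       [ 0.69212711,  0.16217277, -0.70332073],
       [-0.67788824, -0.18854837, -0.71057515]]), 't': array([ 0.12738531, -0.32218402,  1.50212868])}
{'time_s': 0.1, 'joints': array([-1.24270919,  0.60008156, -0.00254973,  1.60005432,  0.00179609,
        0.94285901, -0.07980971]), 'qvel': array([-0.00265016, -0.00189171, -0.0006084 , -0.00192013,  0.0009312 ,
        0.00141725, -0.00054912]), 'effort': array([ 5.85105648e-03, -7.77990532e+01,  1.57009430e+00, -2.58627820e+01,
        1.25998934e-02,  5.44262512e-03, -2.56069086e-05]), 'tcp_pos': array([0.28536165, 0.6660159 , 0.2212753 ]), 'tcp_rot': array([ 2.00989223e-01,  9.79593202e-01, -6.95475749e-04, -7.95533175e-05]), 'contact_force': array([ 0.52152627, -0.49224709,  0.39950956]), 'moment': array([ 0.02382344, -0.01723108,  0.04457896]), 'grip_force': 0.0, 'opening': 0.08490060678516419}
```

View pics/top0.png

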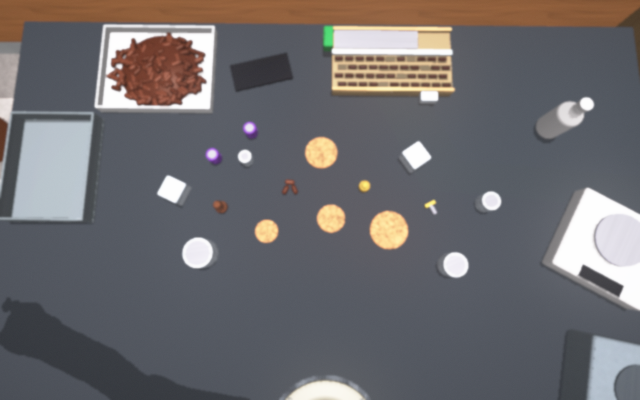

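View pics/scene0.png

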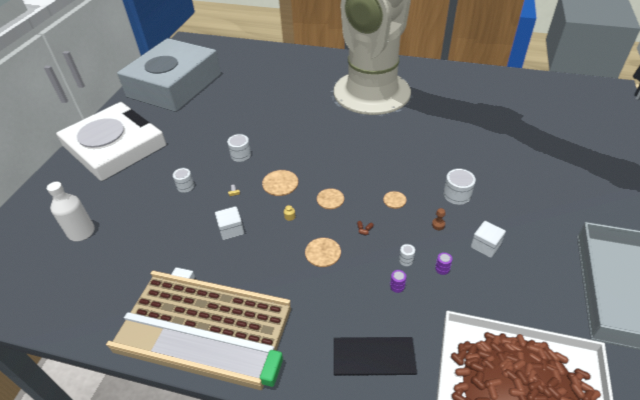

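The top view shows:
- **Round tins:** (199,253) is the largest. Next come (455,265), (490,201) and the smallest, a white one at (245,157). The two like it at (250,130) and (213,156) are purple, so they aren't meant.
- **Mats:** (389,230) is 90 mm, (321,152) is 78, (331,218) is 66 and (267,231) is 54.
- **Square tins:** (173,190) and (416,156).

```bash
cat > h.py <<'E'
import numpy as np,cv2
from station import camera_info
def world(n,d):
    c=camera_info(n);K=c['intrinsics'];R=c['R'];t=c['t']
    v,u=np.mgrid[:400,:640]; P=np.dstack([(u-K[0,2])/K[0,0]*d,(v-K[1,2])/K[1,1]*d,d])
    return (P-t)@R
def ray(n,u,v,z):
    c=camera_info(n);K=c['intrinsics'];R=c['R'];t=c['t']
    o=-R.T@t; r=R.T@np.array([(u-K[0,2])/K[0,0],(v-K[1,2])/K[1,1],1]); return o+r*(z-o[2])/r[2]
E
python3 - <<'E'
from h import *
for n,seeds in (("top",dict(t66=(199,253),t54=(455,265),t42=(490,201),t30=(245,157),ba=(173,190),bb=(416,156),p1=(250,130),p2=(213,156))),("scene",dict(t66=(459,180),t54=(238,142),t42=(182,175),t30=(407,249),ba=(489,235),bb=(229,218)))):
    d=np.load(n+"_d.npy"); W=world(n,d); im=cv2.imread(f"pics/{n}0.png")
    hsv=cv2.cvtColor(im,cv2.COLOR_BGR2HSV)
    for k,(u,v) in seeds.items():
        zc=W[v,u,2]; 
        m=(abs(W[...,2]-zc)<.006)&(d>0); v_,u_=np.nonzero(m); near=np.hypot(u_-u,v_-v)<26
        q=W[v_[near],u_[near]]; q=q[np.hypot(*(q[:,:2]-W[v,u,:2]).T)<.06]
        c,r=cv2.minEnclosingCircle(q[:,:2].astype(np.float32)); A=cv2.minAreaRect(q[:,:2].astype(np.float32)*1000)
        print(n,k,"z %.3f med %.3f"%(zc,np.median(q[:,2])),"c",np.round(c,4),"mean",q[:,:2].mean(0).round(4),"r %.4f"%r,"dist %.3f"%np.hypot(*c), np.round(A[1]),round(A[2]))
    seeds=dict(m90=(389,230),m78=(321,152),m66=(331,218),m54=(267,231)) if n=="top" else dict(m90=(280,182),m78=(323,252),m66=(330,198),m54=(395,200))
    o=cv2.inRange(hsv,(8,70,120),(25,255,255)); _,L,S,C=cv2.connectedComponentsWithStats(o)
    for k,(u,v) in seeds.items():
        l=L[v,u]; x,y=C[l]; p=ray(n,x,y,.006); vv,uu=np.nonzero(L==l)
        P=np.array([ray(n,a,b,.006)[:2] for a,b in zip(uu,vv)],np.float32); c,r=cv2.minEnclosingCircle(P)
        print(n,k,"mean",P.mean(0).round(4),"circ",np.round(c,4),"r %.4f"%r,"W z %.4f"%W[v,u,2], W[v,u,:2].round(4))
E
```

```text
top t66 z 0.058 med 0.058 c [0.3996 0.2894] mean [0.3995 0.2889] r 0.0331 dist 0.493 [62. 64.] 0
top t54 z 0.056 med 0.052 c [ 0.3793 -0.2876] mean [ 0.3789 -0.2872] r 0.0269 dist 0.476 [51. 53.] 83
top t42 z 0.048 med 0.046 c [ 0.5254 -0.3788] mean [ 0.5257 -0.3782] r 0.0213 dist 0.648 [39. 41.] 1
top t30 z 0.040 med 0.040 c [0.6483 0.1941] mean [0.6281 0.1962] r 0.0357 dist 0.677 [70. 28.] 5
top ba z 0.047 med 0.048 c [0.5456 0.3611] mean [0.5449 0.3608] r 0.0334 dist 0.654 [51. 50.] 65
top bb z 0.049 med 0.048 c [ 0.633  -0.2095] mean [ 0.6323 -0.2082] r 0.0334 dist 0.667 [50. 49.] 35
top p1 z 0.040 med 0.040 c [0.6719 0.1901] mean [0.6843 0.1898] r 0.0402 dist 0.698 [29. 80.] 85
top p2 z 0.037 med 0.040 c [0.6285 0.2498] mean [0.6309 0.2732] r 0.0393 dist 0.676 [77. 29.] 73
top m90 mean [ 0.4585 -0.1487] circ [ 0.459  -0.1487] r 0.0471 W z 0.0039 [ 0.4579 -0.1502]
top m78 mean [0.6473 0.0144] circ [0.6477 0.0145] r 0.0412 W z 0.0031 [0.649 0.014]
top m66 mean [ 0.4848 -0.0103] circ [ 0.4851 -0.0105] r 0.0351 W z 0.0054 [ 0.4851 -0.0115]Traceback (most recent call last):
  File "<stdin>", line 15, in <module>
  File "h.py", line 8, in ray
    c=camera_info(n);K=c['intrinsics'];R=c['R'];t=c['t']
ValueError: time passes only in moves, steps and waits
```

```bash
python3 - <<'E'
import cv2
a=cv2.imread("pics/top0.png")[110:290,140:520]; cv2.imwrite("pics/crop0.png",cv2.resize(a,None,fx=2.1,fy=2.1,interpolation=cv2.INTER_CUBIC))
from station import camera_info; print(camera_info("wrist"))
E
```

```text
{'intrinsics': array([[339.36773994,   0.        , 312.94635473],
       [  0.        , 339.36773994, 200.23107723],
       [  0.        ,   0.        ,   1.        ]]), 'tool_from_camera': array([[ 1.80868752e-04, -9.48198854e-01, -3.17677352e-01,
         8.13112163e-02],
       [ 9.99999934e-01,  7.09385634e-05,  3.57610872e-04,
         4.52244966e-04],
       [-3.16550644e-04, -3.17677396e-01,  9.48198804e-01,
        -1.51287073e-01],
       [ 0.00000000e+00,  0.00000000e+00,  0.00000000e+00,
         1.00000000e+00]])}
```

View pics/crop0.png

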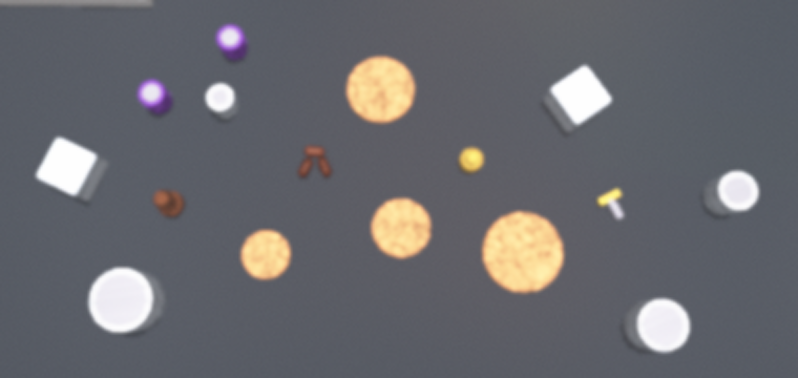

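The enlarged crop confirms the sizes. The white small tin is at top px (245,156), and the two purple ones are separate from it. Next I'll finish the measurements, with calibration cached, and cross-check them against the scene camera.

```bash
cat > h.py <<'E'
import numpy as np,cv2,pickle,os
from station import camera_info
if not os.path.exists('cal.pkl'): pickle.dump({n:camera_info(n) for n in("top","scene","wrist")},open('cal.pkl','wb'))
CAL=pickle.load(open('cal.pkl','rb'))
def world(n,d):
    c=CAL[n];K=c['intrinsics'];R=c['R'];t=c['t']
    v,u=np.mgrid[:400,:640]; P=np.dstack([(u-K[0,2])/K[0,0]*d,(v-K[1,2])/K[1,1]*d,d])
    return (P-t)@R
def ray(n,u,v,z):
    c=CAL[n];K=c['intrinsics'];R=c['R'];t=c['t']
    o=-R.T@t; u=np.asarray(u,float);v=np.asarray(v,float)
    r=np.stack([(u-K[0,2])/K[0,0],(v-K[1,2])/K[1,1],np.ones_like(u)],-1)@R; return o+r*((z-o[2])/r[...,2])[...,None]
E
python3 - <<'E'
from h import *
for n in("top","scene"):
    d=np.load(n+"_d.npy"); W=world(n,d); im=cv2.imread(f"pics/{n}0.png"); hsv=cv2.cvtColor(im,cv2.COLOR_BGR2HSV)
    G=dict(t66=(.3996,.2894,.058,.033),t54=(.3793,-.2876,.052,.027),t42=(.5254,-.3788,.046,.021),t30=(.615,.175,.04,.015),p1=(.684,.165,.04,.015),p2=(.615,.255,.04,.015),ba=(.5456,.361,.048,.035),bb=(.633,-.21,.048,.035))
    for k,(x,y,z,r) in G.items():
        c=np.array([x,y])
        for _ in range(4):
            m=(abs(W[...,2]-z)<.005)&(np.hypot(W[...,0]-c[0],W[...,1]-c[1])<r+.008); q=W[m]; 
            if len(q)<3: break
            c,rr=cv2.minEnclosingCircle(q[:,:2].astype(np.float32)); 
        A=cv2.minAreaRect(q[:,:2].astype(np.float32)*1000) if len(q)>2 else None
        print(n,k,np.round(c,4),"mean",q[:,:2].mean(0).round(4),"r %.4f"%rr,len(q),A and round(A[2]))
    seeds=dict(m90=(389,230),m78=(321,152),m66=(331,218),m54=(267,231)) if n=="top" else dict(m90=(280,182),m78=(323,252),m66=(330,198),m54=(395,200))
    o=cv2.inRange(hsv,(8,70,120),(25,255,255)); _,L,S,C=cv2.connectedComponentsWithStats(o)
    for k,(u,v) in seeds.items():
        vv,uu=np.nonzero(L==L[v,u]); P=ray(n,uu,vv,.006)[:,:2]; c,r=cv2.minEnclosingCircle(P.astype(np.float32))
        print(n,k,"mean",P.mean(0).round(4),"circ",np.round(c,4),"r %.4f"%r)
E
```

```text
top t66 [0.3996 0.2894] mean [0.3995 0.2889] r 0.0331 687 0
top t54 [ 0.3793 -0.2874] mean [ 0.379  -0.2869] r 0.0270 461 20
top t42 [ 0.5259 -0.3791] mean [ 0.5256 -0.3782] r 0.0215 258 46
top t30 [0.6279 0.1971] mean [0.6274 0.1964] r 0.0153 126 46
top p1 [0.6975 0.1889] mean [0.6976 0.1884] r 0.0151 117 2
top p2 [0.6325 0.2739] mean [0.6313 0.2741] r 0.0157 124 82
top ba [0.5461 0.362 ] mean [0.5453 0.3612] r 0.0327 457 64
top bb [ 0.633  -0.2095] mean [ 0.6323 -0.2082] r 0.0334 433 35
top m90 mean [ 0.4585 -0.1487] circ [ 0.459  -0.1487] r 0.0471
top m78 mean [0.6473 0.0144] circ [0.6477 0.0145] r 0.0412
top m66 mean [ 0.4848 -0.0103] circ [ 0.4851 -0.0105] r 0.0351
top m54 mean [0.4529 0.1427] circ [0.4528 0.1428] r 0.0289
scene t66 [0.3979 0.2902] mean [0.4014 0.2902] r 0.0349 442 72
scene t54 [ 0.3788 -0.2875] mean [ 0.3806 -0.2858] r 0.0283 219 80
scene t42 [ 0.5255 -0.3796] mean [ 0.527  -0.3766] r 0.0227 167 15
scene t30 [0.6271 0.1972] mean [0.6286 0.1974] r 0.0156 133 60
scene p1 [0.6974 0.1887] mean [0.699  0.1891] r 0.0158 160 62
scene p2 [0.6313 0.2763] mean [0.6329 0.275 ] r 0.0160 141 27
scene ba [0.5452 0.3617] mean [0.5475 0.3623] r 0.0337 431 65
scene bb [ 0.6335 -0.2075] mean [ 0.6343 -0.2069] r 0.0326 379 35
scene m90 mean [ 0.4618 -0.1469] circ [ 0.4608 -0.1472] r 0.0471
scene m78 mean [0.6503 0.0157] circ [0.6495 0.0157] r 0.0403
scene m66 mean [ 0.4876 -0.0092] circ [ 0.4874 -0.0099] r 0.0351
scene m54 mean [0.4554 0.1439] circ [0.4553 0.143 ] r 0.0291
```

Both cameras agree to within about 3 mm and the sizes check out. Plan positions (m):

| Tin | At | Mat |
|---|---|---|
| 66 | (.399, .2895) | (.460, -.148) |
| 54 | (.379, -.287) | (.649, .015) |
| 42 | (.5257, -.379) | (.486, -.010) |
| 30 | (.6275, .197) | (.454, .143) |

I'll turn the tool so its y lies along world x and its x along world y.

```bash
python3 -m inch '[{"tx":-25,"ty":-30,"tz":0,"rz":0.12},{"tx":-50,"ty":-60,"tz":4,"rz":0.24},{"tx":-76,"ty":-90,"tz":10,"rz":0.36},{"tx":-101,"ty":-120,"tz":15,"rz":0.48},{"tx":-126,"ty":-150,"tz":20,"rz":0.6},{"tx":-152,"ty":-181,"tz":25,"rz":0.72},{"tx":-177,"ty":-211,"tz":30,"rz":0.84},{"tx":-202,"ty":-241,"tz":35,"rz":0.96},{"tx":-228,"ty":-271,"tz":40,"rz":1.08},{"tx":-252.7,"ty":-301.2,"tz":40,"rz":1.166}]' 60
python3 -m inch '[{"tz":0},{"tz":0},{"tz":0},{"tz":0},{"tz":0},{"tz":0},{"tz":0},{"tz":0},{"tz":0},{"tz":0}]'
```

```text
validation failed for argument at $[0]...
validation failed for argument at $[0]...
```

All the fields need to be present in each row.

```bash
python3 -m inch '[{"tx":-25,"ty":-30,"tz":0,"rx":0,"ry":0,"rz":0.12,"hand":0},{"tx":-50,"ty":-60,"tz":4,"rx":0,"ry":0,"rz":0.24,"hand":0},{"tx":-76,"ty":-90,"tz":10,"rx":0,"ry":0,"rz":0.36,"hand":0},{"tx":-101,"ty":-120,"tz":15,"rx":0,"ry":0,"rz":0.48,"hand":0},{"tx":-126,"ty":-150,"tz":20,"rx":0,"ry":0,"rz":0.6,"hand":0},{"tx":-152,"ty":-181,"tz":25,"rx":0,"ry":0,"rz":0.72,"hand":0},{"tx":-177,"ty":-211,"tz":30,"rx":0,"ry":0,"rz":0.84,"hand":0},{"tx":-202,"ty":-241,"tz":35,"rx":0,"ry":0,"rz":0.96,"hand":0},{"tx":-228,"ty":-271,"tz":40,"rx":0,"ry":0,"rz":1.08,"hand":0},{"tx":-253,"ty":-301,"tz":40,"rx":0,"ry":0,"rz":1.17,"hand":0}]' 60
python3 - <<'E'
from station import env
s=env.get_state(); print(s['time_s'],s['tcp_pos'],s['tcp_rot'],s['joints'],s['opening'])
E
```

```text
time_s: 0.93
tcp_pos: [0.3993, 0.2881, 0.1814]
tcp_rot: [0.711, 0.704, -0.001, 0.0]
contact_force: [0.2, 0.5, -0.2]
opening: 0.0854
grip_force: 0.0
0.9333 [0.3993298  0.28806502 0.18136479] [ 7.10609533e-01  7.03586374e-01 -5.48001585e-04  6.94195127e-05] [-0.9701147   0.39644359  0.31140623  2.17787963 -0.21189297  0.59607143
 -0.51511761] 0.08544177541738085
```

```bash
cat > w.py <<'E'
import sys
from h import *
from station import env,grab_frame
from scipy.spatial.transform import Rotation as Ro
# usage: w.py name zlid r : lid centre offset in tool mm, found from wrist depth
n,z,r=sys.argv[1],float(sys.argv[2]),float(sys.argv[3])
s=env.get_state(); p,d=grab_frame("wrist"); cv2.imwrite(f"pics/{n}.png",p[:,:,::-1])
c=CAL['wrist'];K=c['intrinsics'];T=c['tool_from_camera']
v,u=np.mgrid[:400,:640]; P=np.dstack([(u-K[0,2])/K[0,0]*d,(v-K[1,2])/K[1,1]*d,d])@T[:3,:3].T+T[:3,3]
W=P@Ro.from_quat(s['tcp_rot']).as_matrix().T+s['tcp_pos']
g=np.array(sys.argv[4:6],float)
for _ in range(4):
    q=W[(abs(W[...,2]-z)<.005)&(d>0)&(np.hypot(W[...,0]-g[0],W[...,1]-g[1])<r+.008)]
    g,rr=cv2.minEnclosingCircle(q[:,:2].astype(np.float32))
print(n,"n",len(q),"circ",np.round(g,4),"mean",q.mean(0).round(4),"r %.4f"%rr,"tcp",s['tcp_pos'].round(4),"t",s['time_s'])
E
python3 w.py w1 .058 .033 .399 .2895
```

```text
w1 n 4527 circ [0.3995 0.2893] mean [0.3995 0.2907 0.0577] r 0.0330 tcp [0.3993 0.2881 0.1814] t 0.9333
```

View pics/w1.png

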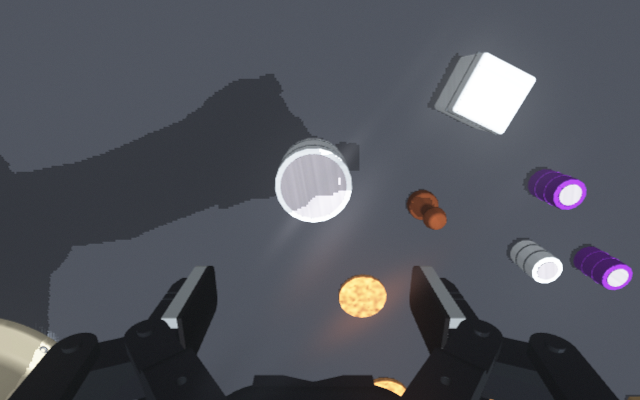

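The wrist view shows the 66 tin at (314,185), squarely between the fingers, and the measurement agrees within about 1 mm. I'll descend and grip.

```bash
python3 -m inch '[{"tx":1,"ty":0,"tz":25,"rx":0,"ry":0,"rz":0,"hand":0},{"tx":1,"ty":0,"tz":55,"rx":0,"ry":0,"rz":0,"hand":0},{"tx":1,"ty":0,"tz":85,"rx":0,"ry":0,"rz":0,"hand":0},{"tx":1,"ty":0,"tz":110,"rx":0,"ry":0,"rz":0,"hand":0},{"tx":1,"ty":0,"tz":128,"rx":0,"ry":0,"rz":0,"hand":0},{"tx":1,"ty":0,"tz":140,"rx":0,"ry":0,"rz":0,"hand":0},{"tx":1,"ty":0,"tz":147,"rx":0,"ry":0,"rz":0,"hand":0},{"tx":1,"ty":0,"tz":150,"rx":0,"ry":0,"rz":0,"hand":0},{"tx":1,"ty":0,"tz":150,"rx":0,"ry":0,"rz":0,"hand":0},{"tx":1,"ty":0,"tz":150,"rx":0,"ry":0,"rz":0,"hand":0}]' 50
python3 -m inch '[{"tx":0,"ty":0,"tz":0,"rx":0,"ry":0,"rz":0,"hand":0.1},{"tx":0,"ty":0,"tz":0,"rx":0,"ry":0,"rz":0,"hand":0.2},{"tx":0,"ty":0,"tz":0,"rx":0,"ry":0,"rz":0,"hand":0.3},{"tx":0,"ty":0,"tz":0,"rx":0,"ry":0,"rz":0,"hand":0.6},{"tx":0,"ty":0,"tz":0,"rx":0,"ry":0,"rz":0,"hand":1},{"tx":0,"ty":0,"tz":0,"rx":0,"ry":0,"rz":0,"hand":1},{"tx":0,"ty":0,"tz":0,"rx":0,"ry":0,"rz":0,"hand":1},{"tx":0,"ty":0,"tz":0,"rx":0,"ry":0,"rz":0,"hand":1},{"tx":0,"ty":0,"tz":0,"rx":0,"ry":0,"rz":0,"hand":1},{"tx":0,"ty":0,"tz":0,"rx":0,"ry":0,"rz":0,"hand":1}]' 50
```

```text
time_s: 1.82
tcp_pos: [0.3998, 0.2913, 0.0326]
tcp_rot: [0.708, 0.706, 0.0, 0.0]
contact_force: [0.4, 1.1, 0.0]
opening: 0.0854
grip_force: 0.0
time_s: 2.65
tcp_pos: [0.3997, 0.2914, 0.0333]
tcp_rot: [0.708, 0.706, 0.001, -0.0]
contact_force: [-1.6, -0.8, 11.8]
opening: 0.064
grip_force: 51.7
```

```bash
python3 -m inch '[{"tx":0,"ty":0,"tz":-4,"rx":0,"ry":0,"rz":0,"hand":1},{"tx":0,"ty":0,"tz":-12,"rx":0,"ry":0,"rz":0,"hand":1},{"tx":0,"ty":0,"tz":-25,"rx":0,"ry":0,"rz":0,"hand":1},{"tx":-4,"ty":3,"tz":-40,"rx":0,"ry":0,"rz":0,"hand":1},{"tx":-15,"ty":10,"tz":-55,"rx":0,"ry":0,"rz":0,"hand":1},{"tx":-35,"ty":20,"tz":-65,"rx":0,"ry":0,"rz":0,"hand":1},{"tx":-62,"ty":30,"tz":-70,"rx":0,"ry":0,"rz":0,"hand":1},{"tx":-92,"ty":38,"tz":-70,"rx":0,"ry":0,"rz":0,"hand":1},{"tx":-124,"ty":44,"tz":-70,"rx":0,"ry":0,"rz":0,"hand":1},{"tx":-158,"ty":48,"tz":-70,"rx":0,"ry":0,"rz":0,"hand":1}]'
python3 -m inch '[{"tx":-34,"ty":4,"tz":0,"rx":0,"ry":0,"rz":0,"hand":1},{"tx":-68,"ty":8,"tz":0,"rx":0,"ry":0,"rz":0,"hand":1},{"tx":-102,"ty":11,"tz":0,"rx":0,"ry":0,"rz":0,"hand":1},{"tx":-136,"ty":13,"tz":0,"rx":0,"ry":0,"rz":0,"hand":1},{"tx":-170,"ty":13,"tz":0,"rx":0,"ry":0,"rz":0,"hand":1},{"tx":-204,"ty":13,"tz":0,"rx":0,"ry":0,"rz":0,"hand":1},{"tx":-236,"ty":13,"tz":0,"rx":0,"ry":0,"rz":0,"hand":1},{"tx":-260,"ty":13,"tz":0,"rx":0,"ry":0,"rz":0,"hand":1},{"tx":-274,"ty":13,"tz":0,"rx":0,"ry":0,"rz":0,"hand":1},{"tx":-279,"ty":13,"tz":0,"rx":0,"ry":0,"rz":0,"hand":1}]'
python3 - <<'E'
from station import env,grab_frame
import cv2
s=env.get_state(); print(s['time_s'],s['tcp_pos'],s['tcp_rot'],s['contact_force'])
E
```

```text
time_s: 3.48
tcp_pos: [0.4475, 0.1321, 0.1029]
tcp_rot: [0.708, 0.706, 0.001, 0.0]
contact_force: [1.1, -1.0, -1.5]
opening: 0.0636
grip_force: 55.6
time_s: 4.32
tcp_pos: [0.4585, -0.1491, 0.1027]
tcp_rot: [0.71, 0.704, -0.0, 0.001]
contact_force: [-0.1, -0.5, -2.0]
opening: 0.0638
grip_force: 55.6
4.3167 [ 0.45845613 -0.1490808   0.1027392 ] [ 7.09913806e-01  7.04288213e-01 -2.41186591e-04  6.65633954e-04] [-0.07762199 -0.46647842 -2.02793471]
```

```bash
python3 -m inch '[{"tx":3,"ty":2,"tz":12,"rx":0,"ry":0,"rz":0,"hand":1},{"tx":3,"ty":2,"tz":28,"rx":0,"ry":0,"rz":0,"hand":1},{"tx":3,"ty":2,"tz":42,"rx":0,"ry":0,"rz":0,"hand":1},{"tx":3,"ty":2,"tz":52,"rx":0,"ry":0,"rz":0,"hand":1},{"tx":3,"ty":2,"tz":57,"rx":0,"ry":0,"rz":0,"hand":1},{"tx":3,"ty":2,"tz":60,"rx":0,"ry":0,"rz":0,"hand":1},{"tx":3,"ty":2,"tz":62,"rx":0,"ry":0,"rz":0,"hand":1},{"tx":3,"ty":2,"tz":63,"rx":0,"ry":0,"rz":0,"hand":1},{"tx":3,"ty":2,"tz":63.5,"rx":0,"ry":0,"rz":0,"hand":1},{"tx":3,"ty":2,"tz":63.5,"rx":0,"ry":0,"rz":0,"hand":1}]'
```

```text
time_s: 5.15
tcp_pos: [0.4609, -0.143, 0.0395]
tcp_rot: [0.708, 0.706, 0.0, 0.0]
contact_force: [-1.6, 0.6, 2.9]
opening: 0.0632
grip_force: 56.2
```

```bash
python3 -m inch '[{"tx":0,"ty":0,"tz":0,"rx":0,"ry":0,"rz":0,"hand":0.4},{"tx":0,"ty":0,"tz":0,"rx":0,"ry":0,"rz":0,"hand":0.2},{"tx":0,"ty":0,"tz":0,"rx":0,"ry":0,"rz":0,"hand":0},{"tx":0,"ty":0,"tz":0,"rx":0,"ry":0,"rz":0,"hand":0},{"tx":0,"ty":0,"tz":0,"rx":0,"ry":0,"rz":0,"hand":0},{"tx":0,"ty":0,"tz":-8,"rx":0,"ry":0,"rz":0,"hand":0},{"tx":0,"ty":0,"tz":-25,"rx":0,"ry":0,"rz":0,"hand":0},{"tx":0,"ty":0,"tz":-50,"rx":0,"ry":0,"rz":0,"hand":0},{"tx":0,"ty":0,"tz":-80,"rx":0,"ry":0,"rz":0,"hand":0},{"tx":0,"ty":0,"tz":-110,"rx":0,"ry":0,"rz":0,"hand":0}]'
python3 -m inch '[{"tx":-12,"ty":-7,"tz":-15,"rx":0,"ry":0,"rz":0,"hand":0},{"tx":-36,"ty":-20,"tz":-25,"rx":0,"ry":0,"rz":0,"hand":0},{"tx":-65,"ty":-37,"tz":-30,"rx":0,"ry":0,"rz":0,"hand":0},{"tx":-95,"ty":-54,"tz":-30,"rx":0,"ry":0,"rz":0,"hand":0},{"tx":-120,"ty":-68,"tz":-30,"rx":0,"ry":0,"rz":0,"hand":0},{"tx":-136,"ty":-77,"tz":-30,"rx":0,"ry":0,"rz":0,"hand":0},{"tx":-144,"ty":-82,"tz":-30,"rx":0,"ry":0,"rz":0,"hand":0},{"tx":-144,"ty":-82,"tz":-30,"rx":0,"ry":0,"rz":0,"hand":0},{"tx":-144,"ty":-82,"tz":-30,"rx":0,"ry":0,"rz":0,"hand":0},{"tx":-144,"ty":-82,"tz":-30,"rx":0,"ry":0,"rz":0,"hand":0}]'
python3 w.py w2 .052 .027 .379 -.287
python3 - <<'E'
from h import *
from station import grab_frame
p,d=grab_frame("top"); W=world("top",d); cv2.imwrite("pics/top1.png",p[:,:,::-1])
g=(.46,-.148)
for _ in range(3):
    q=W[(abs(W[...,2]-.064)<.005)&(np.hypot(W[...,0]-g[0],W[...,1]-g[1])<.041)]; g,r=cv2.minEnclosingCircle(q[:,:2].astype(np.float32))
print(g,r,len(q),np.median(q[:,2]))
E
```

```text
time_s: 5.98
tcp_pos: [0.4602, -0.1431, 0.15]
tcp_rot: [0.709, 0.706, -0.0, -0.0]
contact_force: [1.1, 0.6, 0.1]
opening: 0.0852
grip_force: 0.0
time_s: 6.82
tcp_pos: [0.379, -0.2856, 0.1786]
tcp_rot: [0.708, 0.706, 0.0, -0.0]
contact_force: [0.4, 0.3, 0.6]
opening: 0.0854
grip_force: 0.0
w2 n 2927 circ [ 0.3788 -0.2888] mean [ 0.3787 -0.2876  0.0517] r 0.0271 tcp [ 0.379  -0.2856  0.1786] t 6.8167
(0.4611315429210663, -0.14419284462928772) 0.03281892463564873 668 0.06406122323855054
```

View pics/w2.png

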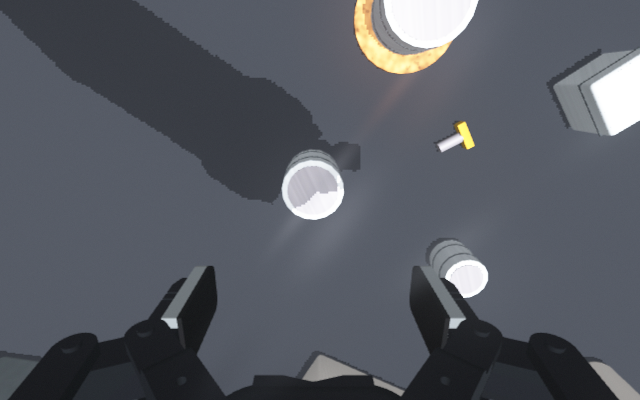

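The tin on the 90 mat sits within 4 mm of centre at height 64 mm, so it's good. Tin 54 is at px (313,190). Next: move -2 mm in tool x, descend and grip.

```bash
python3 -m inch '[{"tx":-2,"ty":0,"tz":25,"rx":0,"ry":0,"rz":0,"hand":0},{"tx":-2,"ty":0,"tz":55,"rx":0,"ry":0,"rz":0,"hand":0},{"tx":-2,"ty":0,"tz":85,"rx":0,"ry":0,"rz":0,"hand":0},{"tx":-2,"ty":0,"tz":110,"rx":0,"ry":0,"rz":0,"hand":0},{"tx":-2,"ty":0,"tz":128,"rx":0,"ry":0,"rz":0,"hand":0},{"tx":-2,"ty":0,"tz":140,"rx":0,"ry":0,"rz":0,"hand":0},{"tx":-2,"ty":0,"tz":146,"rx":0,"ry":0,"rz":0,"hand":0},{"tx":-2,"ty":0,"tz":148,"rx":0,"ry":0,"rz":0,"hand":0},{"tx":-2,"ty":0,"tz":148,"rx":0,"ry":0,"rz":0,"hand":0},{"tx":-2,"ty":0,"tz":148,"rx":0,"ry":0,"rz":0,"hand":0}]' 50
python3 -m inch '[{"tx":0,"ty":0,"tz":0,"rx":0,"ry":0,"rz":0,"hand":0.1},{"tx":0,"ty":0,"tz":0,"rx":0,"ry":0,"rz":0,"hand":0.2},{"tx":0,"ty":0,"tz":0,"rx":0,"ry":0,"rz":0,"hand":0.3},{"tx":0,"ty":0,"tz":0,"rx":0,"ry":0,"rz":0,"hand":0.4},{"tx":0,"ty":0,"tz":0,"rx":0,"ry":0,"rz":0,"hand":0.7},{"tx":0,"ty":0,"tz":0,"rx":0,"ry":0,"rz":0,"hand":1},{"tx":0,"ty":0,"tz":0,"rx":0,"ry":0,"rz":0,"hand":1},{"tx":0,"ty":0,"tz":0,"rx":0,"ry":0,"rz":0,"hand":1},{"tx":0,"ty":0,"tz":0,"rx":0,"ry":0,"rz":0,"hand":1},{"tx":0,"ty":0,"tz":0,"rx":0,"ry":0,"rz":0,"hand":1}]' 50
```

```text
time_s: 7.75
tcp_pos: [0.3787, -0.2887, 0.0312]
tcp_rot: [0.708, 0.706, 0.0, 0.0]
contact_force: [-0.1, 0.3, 0.1]
opening: 0.0859
grip_force: 0.0
time_s: 8.58
tcp_pos: [0.3786, -0.289, 0.0316]
tcp_rot: [0.709, 0.706, 0.0, 0.001]
contact_force: [-0.9, 0.8, 13.4]
opening: 0.0512
grip_force: 49.5
```

```bash
python3 -m inch '[{"tx":0,"ty":0,"tz":-4,"rx":0,"ry":0,"rz":0,"hand":1},{"tx":0,"ty":0,"tz":-14,"rx":0,"ry":0,"rz":0,"hand":1},{"tx":0,"ty":0,"tz":-32,"rx":0,"ry":0,"rz":0,"hand":1},{"tx":0,"ty":0,"tz":-55,"rx":0,"ry":0,"rz":0,"hand":1},{"tx":2,"ty":4,"tz":-78,"rx":0,"ry":0,"rz":0,"hand":1},{"tx":9,"ty":12,"tz":-97,"rx":0,"ry":0,"rz":0,"hand":1},{"tx":20,"ty":26,"tz":-107,"rx":0,"ry":0,"rz":0,"hand":1},{"tx":38,"ty":44,"tz":-110,"rx":0,"ry":0,"rz":0,"hand":1},{"tx":60,"ty":64,"tz":-110,"rx":0,"ry":0,"rz":0,"hand":1},{"tx":84,"ty":85,"tz":-110,"rx":0,"ry":0,"rz":0,"hand":1}]'
python3 -m inch '[{"tx":25,"ty":21,"tz":0,"rx":0,"ry":0,"rz":0,"hand":1},{"tx":50,"ty":42,"tz":0,"rx":0,"ry":0,"rz":0,"hand":1},{"tx":75,"ty":63,"tz":0,"rx":0,"ry":0,"rz":0,"hand":1},{"tx":101,"ty":84,"tz":0,"rx":0,"ry":0,"rz":0,"hand":1},{"tx":127,"ty":106,"tz":0,"rx":0,"ry":0,"rz":0,"hand":1},{"tx":152,"ty":127,"tz":0,"rx":0,"ry":0,"rz":0,"hand":1},{"tx":177,"ty":148,"tz":0,"rx":0,"ry":0,"rz":0,"hand":1},{"tx":198,"ty":166,"tz":0,"rx":0,"ry":0,"rz":0,"hand":1},{"tx":213,"ty":178,"tz":0,"rx":0,"ry":0,"rz":0,"hand":1},{"tx":220,"ty":184,"tz":0,"rx":0,"ry":0,"rz":0,"hand":1}]'
python3 -m inch '[{"tx":0,"ty":0,"tz":5,"rx":0,"ry":0,"rz":0,"hand":1},{"tx":0,"ty":0,"tz":18,"rx":0,"ry":0,"rz":0,"hand":1},{"tx":0,"ty":0,"tz":36,"rx":0,"ry":0,"rz":0,"hand":1},{"tx":0,"ty":0,"tz":54,"rx":0,"ry":0,"rz":0,"hand":1},{"tx":0,"ty":0,"tz":70,"rx":0,"ry":0,"rz":0,"hand":1},{"tx":0,"ty":0,"tz":80,"rx":0,"ry":0,"rz":0,"hand":1},{"tx":0,"ty":0,"tz":86,"rx":0,"ry":0,"rz":0,"hand":1},{"tx":0,"ty":0,"tz":88,"rx":0,"ry":0,"rz":0,"hand":1},{"tx":0,"ty":0,"tz":88,"rx":0,"ry":0,"rz":0,"hand":1},{"tx":0,"ty":0,"tz":88,"rx":0,"ry":0,"rz":0,"hand":1}]'
```

```text
time_s: 9.42
tcp_pos: [0.4639, -0.2049, 0.1418]
tcp_rot: [0.709, 0.705, 0.0, 0.001]
contact_force: [-0.0, 0.0, -1.9]
opening: 0.0516
grip_force: 52.7
time_s: 10.25
tcp_pos: [0.6496, 0.0176, 0.1409]
tcp_rot: [0.707, 0.707, 0.001, -0.0]
contact_force: [0.0, 0.7, -3.0]
opening: 0.0519
grip_force: 52.7
time_s: 11.08
tcp_pos: [0.6487, 0.0137, 0.0531]
tcp_rot: [0.709, 0.706, 0.0, 0.0]
contact_force: [-0.1, -0.1, -2.9]
opening: 0.0518
grip_force: 52.7
```

```bash
python3 -m inch '[{"tx":1,"ty":0,"tz":4,"rx":0,"ry":0,"rz":0,"hand":1},{"tx":1,"ty":0,"tz":8,"rx":0,"ry":0,"rz":0,"hand":1},{"tx":1,"ty":0,"tz":11,"rx":0,"ry":0,"rz":0,"hand":1},{"tx":1,"ty":0,"tz":13,"rx":0,"ry":0,"rz":0,"hand":1},{"tx":1,"ty":0,"tz":14,"rx":0,"ry":0,"rz":0,"hand":1},{"tx":1,"ty":0,"tz":15,"rx":0,"ry":0,"rz":0,"hand":1},{"tx":1,"ty":0,"tz":15.5,"rx":0,"ry":0,"rz":0,"hand":1},{"tx":1,"ty":0,"tz":15.5,"rx":0,"ry":0,"rz":0,"hand":1},{"tx":1,"ty":0,"tz":15.5,"rx":0,"ry":0,"rz":0,"hand":1},{"tx":1,"ty":0,"tz":15.5,"rx":0,"ry":0,"rz":0,"hand":1}]'
python3 -m inch '[{"tx":0,"ty":0,"tz":0,"rx":0,"ry":0,"rz":0,"hand":0.4},{"tx":0,"ty":0,"tz":0,"rx":0,"ry":0,"rz":0,"hand":0.2},{"tx":0,"ty":0,"tz":0,"rx":0,"ry":0,"rz":0,"hand":0},{"tx":0,"ty":0,"tz":0,"rx":0,"ry":0,"rz":0,"hand":0},{"tx":0,"ty":0,"tz":0,"rx":0,"ry":0,"rz":0,"hand":0},{"tx":0,"ty":0,"tz":-8,"rx":0,"ry":0,"rz":0,"hand":0},{"tx":0,"ty":0,"tz":-25,"rx":0,"ry":0,"rz":0,"hand":0},{"tx":0,"ty":0,"tz":-50,"rx":0,"ry":0,"rz":0,"hand":0},{"tx":0,"ty":0,"tz":-80,"rx":0,"ry":0,"rz":0,"hand":0},{"tx":0,"ty":0,"tz":-110,"rx":0,"ry":0,"rz":0,"hand":0}]'
python3 -m inch '[{"tx":-15,"ty":-5,"tz":-15,"rx":0,"ry":0,"rz":0,"hand":0},{"tx":-45,"ty":-14,"tz":-25,"rx":0,"ry":0,"rz":0,"hand":0},{"tx":-83,"ty":-26,"tz":-30,"rx":0,"ry":0,"rz":0,"hand":0},{"tx":-121,"ty":-38,"tz":-30,"rx":0,"ry":0,"rz":0,"hand":0},{"tx":-159,"ty":-50,"tz":-30,"rx":0,"ry":0,"rz":0,"hand":0},{"tx":-197,"ty":-62,"tz":-30,"rx":0,"ry":0,"rz":0,"hand":0},{"tx":-235,"ty":-74,"tz":-30,"rx":0,"ry":0,"rz":0,"hand":0},{"tx":-273,"ty":-86,"tz":-30,"rx":0,"ry":0,"rz":0,"hand":0},{"tx":-311,"ty":-98,"tz":-30,"rx":0,"ry":0,"rz":0,"hand":0},{"tx":-345,"ty":-110,"tz":-30,"rx":0,"ry":0,"rz":0,"hand":0}]'
python3 -m inch '[{"tx":-25,"ty":-7,"tz":0,"rx":0,"ry":0,"rz":0,"hand":0},{"tx":-42,"ty":-11,"tz":0,"rx":0,"ry":0,"rz":0,"hand":0},{"tx":-50,"ty":-13,"tz":0,"rx":0,"ry":0,"rz":0,"hand":0},{"tx":-50,"ty":-13,"tz":0,"rx":0,"ry":0,"rz":0,"hand":0},{"tx":-50,"ty":-13,"tz":0,"rx":0,"ry":0,"rz":0,"hand":0},{"tx":-50,"ty":-13,"tz":0,"rx":0,"ry":0,"rz":0,"hand":0},{"tx":-50,"ty":-13,"tz":0,"rx":0,"ry":0,"rz":0,"hand":0},{"tx":-50,"ty":-13,"tz":0,"rx":0,"ry":0,"rz":0,"hand":0},{"tx":-50,"ty":-13,"tz":0,"rx":0,"ry":0,"rz":0,"hand":0},{"tx":-50,"ty":-13,"tz":0,"rx":0,"ry":0,"rz":0,"hand":0}]'
python3 w.py w3 .046 .021 .5257 -.379
cat > chk.py <<'E'
import sys
from h import *
from station import grab_frame
p,d=grab_frame("top"); W=world("top",d); cv2.imwrite("pics/%s.png"%sys.argv[1],p[:,:,::-1])
for x,y,z,r in((.46,-.148,.064,.033),(.649,.015,.058,.027),(.486,-.01,.052,.021),(.454,.143,.046,.015)):
    g=(x,y)
    for _ in range(3):
        q=W[(abs(W[...,2]-z)<.005)&(np.hypot(W[...,0]-g[0],W[...,1]-g[1])<r+.008)]
        if len(q)<5: break
        g,rr=cv2.minEnclosingCircle(q[:,:2].astype(np.float32))
    else: print("mat",x,y,"tin",np.round(g,4),"r %.4f"%rr,"z %.4f"%np.median(q[:,2]))
E
python3 chk.py top2
```

```text
time_s: 11.92
tcp_pos: [0.6483, 0.0151, 0.0378]
tcp_rot: [0.709, 0.706, 0.0, -0.0]
contact_force: [-2.2, 0.6, 5.1]
opening: 0.0517
grip_force: 53.6
time_s: 12.75
tcp_pos: [0.6481, 0.015, 0.1484]
tcp_rot: [0.709, 0.706, -0.0, -0.0]
contact_force: [1.0, -0.4, 0.3]
opening: 0.0856
grip_force: 0.0
time_s: 13.58
tcp_pos: [0.535, -0.3327, 0.1773]
tcp_rot: [0.709, 0.705, -0.0, 0.0]
contact_force: [-0.0, -1.3, 0.1]
opening: 0.0852
grip_force: 0.0
time_s: 14.42
tcp_pos: [0.5242, -0.3787, 0.1771]
tcp_rot: [0.708, 0.706, 0.0, -0.0]
contact_force: [0.5, -0.2, -0.5]
opening: 0.0857
grip_force: 0.0
w3 n 1723 circ [ 0.5255 -0.3798] mean [ 0.5258 -0.3789  0.0456] r 0.0210 tcp [ 0.5242 -0.3787  0.1771] t 14.4167
mat 0.46 -0.148 tin [ 0.4612 -0.1442] r 0.0330 z 0.0642
mat 0.649 0.015 tin [0.6488 0.0158] r 0.0275 z 0.0580
```

```bash
python3 -m inch '[{"tx":-1,"ty":1,"tz":25,"rx":0,"ry":0,"rz":0,"hand":0},{"tx":-1,"ty":1,"tz":55,"rx":0,"ry":0,"rz":0,"hand":0},{"tx":-1,"ty":1,"tz":85,"rx":0,"ry":0,"rz":0,"hand":0},{"tx":-1,"ty":1,"tz":110,"rx":0,"ry":0,"rz":0,"hand":0},{"tx":-1,"ty":1,"tz":128,"rx":0,"ry":0,"rz":0,"hand":0},{"tx":-1,"ty":1,"tz":140,"rx":0,"ry":0,"rz":0,"hand":0},{"tx":-1,"ty":1,"tz":146,"rx":0,"ry":0,"rz":0,"hand":0},{"tx":-1,"ty":1,"tz":148,"rx":0,"ry":0,"rz":0,"hand":0},{"tx":-1,"ty":1,"tz":148,"rx":0,"ry":0,"rz":0,"hand":0},{"tx":-1,"ty":1,"tz":148,"rx":0,"ry":0,"rz":0,"hand":0}]' 40
python3 -m inch '[{"tx":0,"ty":0,"tz":0,"rx":0,"ry":0,"rz":0,"hand":0.15},{"tx":0,"ty":0,"tz":0,"rx":0,"ry":0,"rz":0,"hand":0.3},{"tx":0,"ty":0,"tz":0,"rx":0,"ry":0,"rz":0,"hand":0.4},{"tx":0,"ty":0,"tz":0,"rx":0,"ry":0,"rz":0,"hand":0.5},{"tx":0,"ty":0,"tz":0,"rx":0,"ry":0,"rz":0,"hand":0.7},{"tx":0,"ty":0,"tz":0,"rx":0,"ry":0,"rz":0,"hand":1},{"tx":0,"ty":0,"tz":0,"rx":0,"ry":0,"rz":0,"hand":1},{"tx":0,"ty":0,"tz":0,"rx":0,"ry":0,"rz":0,"hand":1},{"tx":0,"ty":0,"tz":0,"rx":0,"ry":0,"rz":0,"hand":1},{"tx":0,"ty":0,"tz":0,"rx":0,"ry":0,"rz":0,"hand":1}]' 40
```

```text
time_s: 15.35
tcp_pos: [0.5255, -0.3809, 0.0301]
tcp_rot: [0.709, 0.706, 0.0, 0.001]
contact_force: [0.0, -0.1, -0.6]
opening: 0.0853
grip_force: 0.0
time_s: 16.18
tcp_pos: [0.5253, -0.3806, 0.0299]
tcp_rot: [0.709, 0.706, 0.0, 0.0]
contact_force: [0.4, 1.1, 6.4]
opening: 0.0399
grip_force: 39.5
```

```bash
python3 -m inch '[{"tx":0,"ty":0,"tz":-4,"rx":0,"ry":0,"rz":0,"hand":1},{"tx":0,"ty":0,"tz":-14,"rx":0,"ry":0,"rz":0,"hand":1},{"tx":0,"ty":0,"tz":-32,"rx":0,"ry":0,"rz":0,"hand":1},{"tx":0,"ty":0,"tz":-55,"rx":0,"ry":0,"rz":0,"hand":1},{"tx":4,"ty":0,"tz":-78,"rx":0,"ry":0,"rz":0,"hand":1},{"tx":14,"ty":0,"tz":-97,"rx":0,"ry":0,"rz":0,"hand":1},{"tx":32,"ty":-2,"tz":-107,"rx":0,"ry":0,"rz":0,"hand":1},{"tx":55,"ty":-4,"tz":-110,"rx":0,"ry":0,"rz":0,"hand":1},{"tx":82,"ty":-7,"tz":-110,"rx":0,"ry":0,"rz":0,"hand":1},{"tx":112,"ty":-10,"tz":-110,"rx":0,"ry":0,"rz":0,"hand":1}]'
python3 -m inch '[{"tx":31,"ty":-4,"tz":0,"rx":0,"ry":0,"rz":0,"hand":1},{"tx":62,"ty":-8,"tz":0,"rx":0,"ry":0,"rz":0,"hand":1},{"tx":93,"ty":-12,"tz":0,"rx":0,"ry":0,"rz":0,"hand":1},{"tx":124,"ty":-16,"tz":0,"rx":0,"ry":0,"rz":0,"hand":1},{"tx":155,"ty":-20,"tz":0,"rx":0,"ry":0,"rz":0,"hand":1},{"tx":186,"ty":-24,"tz":0,"rx":0,"ry":0,"rz":0,"hand":1},{"tx":215,"ty":-28,"tz":0,"rx":0,"ry":0,"rz":0,"hand":1},{"tx":238,"ty":-30,"tz":0,"rx":0,"ry":0,"rz":0,"hand":1},{"tx":252,"ty":-31,"tz":0,"rx":0,"ry":0,"rz":0,"hand":1},{"tx":258,"ty":-31,"tz":0,"rx":0,"ry":0,"rz":0,"hand":1}]'
python3 -m inch '[{"tx":0,"ty":0,"tz":5,"rx":0,"ry":0,"rz":0,"hand":1},{"tx":0,"ty":0,"tz":18,"rx":0,"ry":0,"rz":0,"hand":1},{"tx":0,"ty":0,"tz":36,"rx":0,"ry":0,"rz":0,"hand":1},{"tx":0,"ty":0,"tz":54,"rx":0,"ry":0,"rz":0,"hand":1},{"tx":0,"ty":0,"tz":70,"rx":0,"ry":0,"rz":0,"hand":1},{"tx":0,"ty":0,"tz":80,"rx":0,"ry":0,"rz":0,"hand":1},{"tx":0,"ty":0,"tz":86,"rx":0,"ry":0,"rz":0,"hand":1},{"tx":0,"ty":0,"tz":88,"rx":0,"ry":0,"rz":0,"hand":1},{"tx":0,"ty":0,"tz":88,"rx":0,"ry":0,"rz":0,"hand":1},{"tx":0,"ty":0,"tz":88,"rx":0,"ry":0,"rz":0,"hand":1}]'
```

```text
time_s: 17.02
tcp_pos: [0.5151, -0.2683, 0.1403]
tcp_rot: [0.709, 0.705, 0.0, 0.001]
contact_force: [0.4, -0.0, -0.9]
opening: 0.0397
grip_force: 40.5
time_s: 17.85
tcp_pos: [0.4851, -0.0077, 0.1397]
tcp_rot: [0.707, 0.707, 0.0, -0.0]
contact_force: [0.1, -0.7, -1.7]
opening: 0.0393
grip_force: 40.5
time_s: 18.68
tcp_pos: [0.4857, -0.0106, 0.0515]
tcp_rot: [0.709, 0.706, 0.0, 0.0]
contact_force: [0.5, 0.3, -0.4]
opening: 0.0396
grip_force: 40.5
```

```bash
python3 -m inch '[{"tx":0,"ty":0,"tz":4,"rx":0,"ry":0,"rz":0,"hand":1},{"tx":0,"ty":0,"tz":8,"rx":0,"ry":0,"rz":0,"hand":1},{"tx":0,"ty":0,"tz":11,"rx":0,"ry":0,"rz":0,"hand":1},{"tx":0,"ty":0,"tz":13,"rx":0,"ry":0,"rz":0,"hand":1},{"tx":0,"ty":0,"tz":14,"rx":0,"ry":0,"rz":0,"hand":1},{"tx":0,"ty":0,"tz":15,"rx":0,"ry":0,"rz":0,"hand":1},{"tx":0,"ty":0,"tz":15.5,"rx":0,"ry":0,"rz":0,"hand":1},{"tx":0,"ty":0,"tz":15.5,"rx":0,"ry":0,"rz":0,"hand":1},{"tx":0,"ty":0,"tz":15.5,"rx":0,"ry":0,"rz":0,"hand":1},{"tx":0,"ty":0,"tz":15.5,"rx":0,"ry":0,"rz":0,"hand":1}]'
python3 -m inch '[{"tx":0,"ty":0,"tz":0,"rx":0,"ry":0,"rz":0,"hand":0.4},{"tx":0,"ty":0,"tz":0,"rx":0,"ry":0,"rz":0,"hand":0.3},{"tx":0,"ty":0,"tz":0,"rx":0,"ry":0,"rz":0,"hand":0.2},{"tx":0,"ty":0,"tz":0,"rx":0,"ry":0,"rz":0,"hand":0.2},{"tx":0,"ty":0,"tz":0,"rx":0,"ry":0,"rz":0,"hand":0.2},{"tx":0,"ty":0,"tz":-8,"rx":0,"ry":0,"rz":0,"hand":0.2},{"tx":0,"ty":0,"tz":-25,"rx":0,"ry":0,"rz":0,"hand":0.2},{"tx":0,"ty":0,"tz":-50,"rx":0,"ry":0,"rz":0,"hand":0.2},{"tx":0,"ty":0,"tz":-80,"rx":0,"ry":0,"rz":0,"hand":0.2},{"tx":0,"ty":0,"tz":-110,"rx":0,"ry":0,"rz":0,"hand":0.2}]'
python3 -m inch '[{"tx":15,"ty":10,"tz":-15,"rx":0,"ry":0,"rz":0,"hand":0.2},{"tx":43,"ty":30,"tz":-25,"rx":0,"ry":0,"rz":0,"hand":0.2},{"tx":74,"ty":51,"tz":-30,"rx":0,"ry":0,"rz":0,"hand":0.4},{"tx":105,"ty":72,"tz":-30,"rx":0,"ry":0,"rz":0,"hand":0.4},{"tx":136,"ty":93,"tz":-30,"rx":0,"ry":0,"rz":0,"hand":0.4},{"tx":167,"ty":114,"tz":-30,"rx":0,"ry":0,"rz":0,"hand":0.4},{"tx":190,"ty":130,"tz":-30,"rx":0,"ry":0,"rz":0,"hand":0.4},{"tx":203,"ty":139,"tz":-30,"rx":0,"ry":0,"rz":0,"hand":0.4},{"tx":207,"ty":142,"tz":-30,"rx":0,"ry":0,"rz":0,"hand":0.4},{"tx":207,"ty":142,"tz":-30,"rx":0,"ry":0,"rz":0,"hand":0.4}]'
python3 w.py w4 .04 .015 .6275 .197
python3 chk.py top3
```

```text
time_s: 19.52
tcp_pos: [0.4854, -0.0102, 0.0358]
tcp_rot: [0.709, 0.706, 0.0, 0.0]
contact_force: [-0.9, 0.1, 4.9]
opening: 0.0397
grip_force: 41.0
time_s: 20.35
tcp_pos: [0.4847, -0.0104, 0.147]
tcp_rot: [0.709, 0.706, -0.0, -0.0]
contact_force: [0.6, 0.6, -0.0]
opening: 0.0683
grip_force: 0.0
time_s: 21.18
tcp_pos: [0.6281, 0.1971, 0.1756]
tcp_rot: [0.708, 0.706, -0.0, -0.0]
contact_force: [-1.3, -0.5, 0.1]
opening: 0.051
grip_force: 0.0
w4 n 863 circ [0.6278 0.1964] mean [0.6277 0.197  0.0395] r 0.0149 tcp [0.6281 0.1971 0.1756] t 21.1833
mat 0.46 -0.148 tin [ 0.4612 -0.1442] r 0.0330 z 0.0641
mat 0.649 0.015 tin [0.6485 0.0162] r 0.0270 z 0.0580
mat 0.486 -0.01 tin [ 0.4859 -0.0087] r 0.0207 z 0.0519
```

View pics/w4.png

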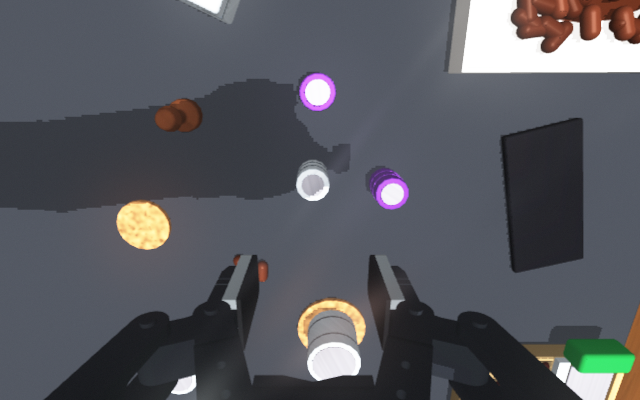

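White tin 30 is at px (313,183), between the jaws. The purple tins at (391,193) and (317,91) are clear of the part-closed fingers. I'll descend and grip.

```bash
python3 -m inch '[{"tx":-1,"ty":0,"tz":25,"rx":0,"ry":0,"rz":0,"hand":0.4},{"tx":-1,"ty":0,"tz":55,"rx":0,"ry":0,"rz":0,"hand":0.4},{"tx":-1,"ty":0,"tz":85,"rx":0,"ry":0,"rz":0,"hand":0.4},{"tx":-1,"ty":0,"tz":108,"rx":0,"ry":0,"rz":0,"hand":0.4},{"tx":-1,"ty":0,"tz":124,"rx":0,"ry":0,"rz":0,"hand":0.4},{"tx":-1,"ty":0,"tz":136,"rx":0,"ry":0,"rz":0,"hand":0.4},{"tx":-1,"ty":0,"tz":144,"rx":0,"ry":0,"rz":0,"hand":0.4},{"tx":-1,"ty":0,"tz":147,"rx":0,"ry":0,"rz":0,"hand":0.4},{"tx":-1,"ty":0,"tz":147,"rx":0,"ry":0,"rz":0,"hand":0.4},{"tx":-1,"ty":0,"tz":147,"rx":0,"ry":0,"rz":0,"hand":0.4}]' 30
python3 -m inch '[{"tx":0,"ty":0,"tz":0,"rx":0,"ry":0,"rz":0,"hand":0.45},{"tx":0,"ty":0,"tz":0,"rx":0,"ry":0,"rz":0,"hand":0.5},{"tx":0,"ty":0,"tz":0,"rx":0,"ry":0,"rz":0,"hand":0.55},{"tx":0,"ty":0,"tz":0,"rx":0,"ry":0,"rz":0,"hand":0.6},{"tx":0,"ty":0,"tz":0,"rx":0,"ry":0,"rz":0,"hand":0.7},{"tx":0,"ty":0,"tz":0,"rx":0,"ry":0,"rz":0,"hand":1},{"tx":0,"ty":0,"tz":0,"rx":0,"ry":0,"rz":0,"hand":1},{"tx":0,"ty":0,"tz":0,"rx":0,"ry":0,"rz":0,"hand":1},{"tx":0,"ty":0,"tz":0,"rx":0,"ry":0,"rz":0,"hand":1},{"tx":0,"ty":0,"tz":0,"rx":0,"ry":0,"rz":0,"hand":1}]' 30
```

```text
time_s: 22.12
tcp_pos: [0.6286, 0.195, 0.0295]
tcp_rot: [0.709, 0.706, 0.0, 0.0]
contact_force: [0.4, -0.2, -0.5]
opening: 0.0513
grip_force: 0.0
time_s: 22.95
tcp_pos: [0.6283, 0.1953, 0.0291]
tcp_rot: [0.708, 0.706, 0.0, 0.0]
contact_force: [-0.9, 0.1, 5.2]
opening: 0.0269
grip_force: 29.2
```

```bash
python3 -m inch '[{"tx":0,"ty":0,"tz":-4,"rx":0,"ry":0,"rz":0,"hand":1},{"tx":0,"ty":0,"tz":-14,"rx":0,"ry":0,"rz":0,"hand":1},{"tx":0,"ty":0,"tz":-30,"rx":0,"ry":0,"rz":0,"hand":1},{"tx":0,"ty":0,"tz":-48,"rx":0,"ry":0,"rz":0,"hand":1},{"tx":0,"ty":0,"tz":-65,"rx":0,"ry":0,"rz":0,"hand":1},{"tx":0,"ty":-3,"tz":-78,"rx":0,"ry":0,"rz":0,"hand":1},{"tx":-3,"ty":-10,"tz":-86,"rx":0,"ry":0,"rz":0,"hand":1},{"tx":-7,"ty":-22,"tz":-90,"rx":0,"ry":0,"rz":0,"hand":1},{"tx":-12,"ty":-38,"tz":-90,"rx":0,"ry":0,"rz":0,"hand":1},{"tx":-18,"ty":-57,"tz":-90,"rx":0,"ry":0,"rz":0,"hand":1}]'
python3 -m inch '[{"tx":-6,"ty":-20,"tz":0,"rx":0,"ry":0,"rz":0,"hand":1},{"tx":-12,"ty":-40,"tz":0,"rx":0,"ry":0,"rz":0,"hand":1},{"tx":-18,"ty":-60,"tz":0,"rx":0,"ry":0,"rz":0,"hand":1},{"tx":-24,"ty":-80,"tz":0,"rx":0,"ry":0,"rz":0,"hand":1},{"tx":-30,"ty":-97,"tz":0,"rx":0,"ry":0,"rz":0,"hand":1},{"tx":-34,"ty":-109,"tz":0,"rx":0,"ry":0,"rz":0,"hand":1},{"tx":-36,"ty":-117,"tz":0,"rx":0,"ry":0,"rz":0,"hand":1},{"tx":-36,"ty":-117,"tz":0,"rx":0,"ry":0,"rz":0,"hand":1},{"tx":-36,"ty":-117,"tz":10,"rx":0,"ry":0,"rz":0,"hand":1},{"tx":-36,"ty":-117,"tz":25,"rx":0,"ry":0,"rz":0,"hand":1}]'
python3 -m inch '[{"tx":0,"ty":0,"tz":12,"rx":0,"ry":0,"rz":0,"hand":1},{"tx":0,"ty":0,"tz":23,"rx":0,"ry":0,"rz":0,"hand":1},{"tx":0,"ty":0,"tz":33,"rx":0,"ry":0,"rz":0,"hand":1},{"tx":0,"ty":0,"tz":40,"rx":0,"ry":0,"rz":0,"hand":1},{"tx":0,"ty":0,"tz":43,"rx":0,"ry":0,"rz":0,"hand":1},{"tx":0,"ty":0,"tz":43,"rx":0,"ry":0,"rz":0,"hand":1},{"tx":0,"ty":0,"tz":43,"rx":0,"ry":0,"rz":0,"hand":1},{"tx":0,"ty":0,"tz":43,"rx":0,"ry":0,"rz":0,"hand":1},{"tx":0,"ty":0,"tz":43,"rx":0,"ry":0,"rz":0,"hand":1},{"tx":0,"ty":0,"tz":43,"rx":0,"ry":0,"rz":0,"hand":1}]'
```

```text
time_s: 23.78
tcp_pos: [0.5704, 0.1772, 0.119]
tcp_rot: [0.708, 0.706, 0.0, 0.0]
contact_force: [1.2, 0.7, -0.3]
opening: 0.0267
grip_force: 29.6
time_s: 24.62
tcp_pos: [0.4555, 0.1426, 0.0944]
tcp_rot: [0.708, 0.706, 0.002, 0.001]
contact_force: [0.8, 0.6, -1.5]
opening: 0.0266
grip_force: 29.6
time_s: 25.45
tcp_pos: [0.4542, 0.142, 0.051]
tcp_rot: [0.708, 0.706, 0.0, 0.0]
contact_force: [0.4, 0.2, -0.6]
opening: 0.0266
grip_force: 29.6
```

Bottom is 22 mm up and the mat is 6 mm thick, so I'll lower 15.5 mm, release and rise.

```bash
python3 -m inch '[{"tx":0,"ty":0,"tz":4,"rx":0,"ry":0,"rz":0,"hand":1},{"tx":0,"ty":0,"tz":8,"rx":0,"ry":0,"rz":0,"hand":1},{"tx":0,"ty":0,"tz":11,"rx":0,"ry":0,"rz":0,"hand":1},{"tx":0,"ty":0,"tz":13,"rx":0,"ry":0,"rz":0,"hand":1},{"tx":0,"ty":0,"tz":14,"rx":0,"ry":0,"rz":0,"hand":1},{"tx":0,"ty":0,"tz":15,"rx":0,"ry":0,"rz":0,"hand":1},{"tx":0,"ty":0,"tz":15.5,"rx":0,"ry":0,"rz":0,"hand":1},{"tx":0,"ty":0,"tz":15.5,"rx":0,"ry":0,"rz":0,"hand":1},{"tx":0,"ty":0,"tz":15.5,"rx":0,"ry":0,"rz":0,"hand":1},{"tx":0,"ty":0,"tz":15.5,"rx":0,"ry":0,"rz":0,"hand":1}]'
python3 -m inch '[{"tx":0,"ty":0,"tz":0,"rx":0,"ry":0,"rz":0,"hand":0.6},{"tx":0,"ty":0,"tz":0,"rx":0,"ry":0,"rz":0,"hand":0.5},{"tx":0,"ty":0,"tz":0,"rx":0,"ry":0,"rz":0,"hand":0.3},{"tx":0,"ty":0,"tz":0,"rx":0,"ry":0,"rz":0,"hand":0.2},{"tx":0,"ty":0,"tz":0,"rx":0,"ry":0,"rz":0,"hand":0.2},{"tx":0,"ty":0,"tz":-8,"rx":0,"ry":0,"rz":0,"hand":0.2},{"tx":0,"ty":0,"tz":-25,"rx":0,"ry":0,"rz":0,"hand":0.2},{"tx":0,"ty":0,"tz":-50,"rx":0,"ry":0,"rz":0,"hand":0.2},{"tx":0,"ty":0,"tz":-80,"rx":0,"ry":0,"rz":0,"hand":0.2},{"tx":0,"ty":0,"tz":-110,"rx":0,"ry":0,"rz":0,"hand":0.2}]'
python3 -m inch '[{"tx":20,"ty":10,"tz":-15,"rx":0,"ry":0,"rz":0,"hand":0.2},{"tx":50,"ty":20,"tz":-25,"rx":0,"ry":0,"rz":0,"hand":0.2},{"tx":85,"ty":20,"tz":-40,"rx":0,"ry":0,"rz":0,"hand":0.2},{"tx":120,"ty":20,"tz":-50,"rx":0,"ry":0,"rz":0,"hand":0.2},{"tx":155,"ty":20,"tz":-50,"rx":0,"ry":0,"rz":0,"hand":0.2},{"tx":185,"ty":20,"tz":-50,"rx":0,"ry":0,"rz":0,"hand":0.2},{"tx":205,"ty":20,"tz":-50,"rx":0,"ry":0,"rz":0,"hand":0.2},{"tx":215,"ty":20,"tz":-50,"rx":0,"ry":0,"rz":0,"hand":0.2},{"tx":220,"ty":20,"tz":-50,"rx":0,"ry":0,"rz":0,"hand":0.2},{"tx":220,"ty":20,"tz":-50,"rx":0,"ry":0,"rz":0,"hand":0.2}]'
python3 chk.py top4
```

```text
time_s: 26.28
tcp_pos: [0.4539, 0.1418, 0.0352]
tcp_rot: [0.709, 0.706, -0.0, -0.0]
contact_force: [-0.5, 0.3, 1.4]
opening: 0.0267
grip_force: 30.1
time_s: 27.12
tcp_pos: [0.4534, 0.1415, 0.1465]
tcp_rot: [0.709, 0.706, -0.001, -0.0]
contact_force: [0.1, 0.3, 0.9]
opening: 0.0683
grip_force: 0.0
time_s: 27.95
tcp_pos: [0.4746, 0.3618, 0.1952]
tcp_rot: [0.708, 0.706, -0.0, 0.0]
contact_force: [0.5, -0.8, 0.4]
opening: 0.0689
grip_force: 0.0
mat 0.46 -0.148 tin [ 0.4614 -0.1446] r 0.0332 z 0.0639
mat 0.649 0.015 tin [0.6482 0.0162] r 0.0268 z 0.0580
mat 0.486 -0.01 tin [ 0.486  -0.0086] r 0.0207 z 0.0518
mat 0.454 0.143 tin [0.4535 0.1432] r 0.0149 z 0.0458
```

View pics/top4.png

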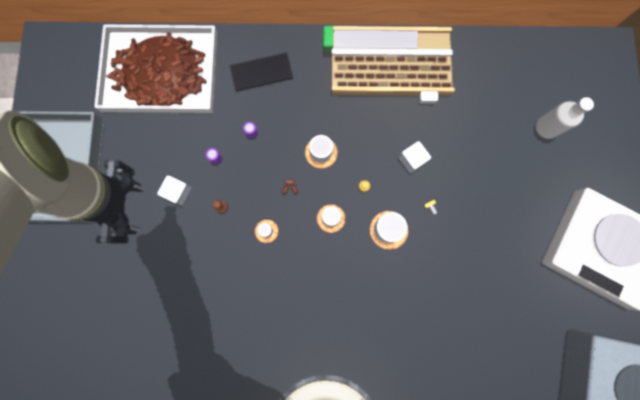

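All four tins stand upright on their own mats: (266,230), (331,216), (321,149) and (391,228). They are within 4 mm of centre at the right heights. The square tins haven't moved, and the arm is clear.

```bash
python3 -c "
from station import workorder
print(workorder.close_job())"
```

```text
the job is handed in; nothing more can be done
None
```

All four round tins stand upright on their own mats, each within about 4 mm of centre by the last top-camera check; the square tins were not moved, and I handed the job in at about 28 s of the 109 s limit.

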